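# Click the remote control into its charging cradle

## Robot

A 6-joint arm with a two-finger parallel gripper is mounted at the origin on a cart in front of the work surface, level with it; the furniture and walls round the work are solid. World frame = base frame: x ahead of the robot, y to its left, z up, the work surface at z = 0. Lengths are in m, angles in rad, forces in N, time in s.
With the tool pointing down it reaches from about 0.3 to 0.775 m from the base axis. Payload 14.6 kg.
Tool frame: the origin (TCP) lies at the very end of the fingers, on their centre line; the grasp point (between the pads) lies 19 mm behind it (ctrl.hold_point_z is the distance from the TCP to the grasp point, in m); x points along the fingers, y is the direction in which the jaws open and shut, and the axes are right-handed (so a half turn about x gives the same grasp; the last joint's range is limited). The gripper opens to 94 mm and grips with 3 to 60 N. Pads are 16 mm wide; open, the fingers measure 119 mm over their backs; the gripper's body (75 mm by 177 mm) begins 78 mm behind the grasp point.
Start: joints at [1.147, 0.3, 1.521, -0, 1.321, -0.067], TCP at [0.192, 0.515, 0.205] pointing down, gripper open.
Joint ranges: [-3.03, 3.03], [-0.79, 2.21], [0.23, 2.52], [-1.04, 4.18], [0, 3.07], [-2.55, 2.55]. Speed limits (rad/s): [2.22, 2.22, 2.57, 3.14, 3.14, 3.14].

## Interface

Orientations are given as [roll, pitch, yaw] about the fixed x, y, z axes, in that order (R = Rz(yaw) Ry(pitch) Rx(roll)).
In Python, from station import get_obs, camera, ticket, ctrl gives the robot as it stands.
- The arm moves only by the tool step_arm, never from a script. Its argument "motion" is a list that holds one entry, the list of rows, each a list of 6 numbers: the shift along the tool's x, y, z in m, then the turn, a rotation vector about the tool's x, y, z in degrees. A call has 1 to 12 rows; each row shifts and turns the commanded pose from where the row before left it, along the tool's axes as they then stand; what a row does not reach is not made up. A row lasts 1/8 s, in which the tool goes at most 62.5 mm and 10.7 degrees, less where a joint would pass 70% of its speed; a pose out of reach is approached as far as the arm can. A call is refused whole if a number of a shift passes 0.0625 or a number of a turn 10.7, either way. A call with a gripper value outside its range is refused whole. "fingers" is the finger opening in m, from 0 to 0.094, set as the call begins (left out, the last holds). The fingers move at their own pace and stop on an object; "squeeze" is the grip in N (left out, the last holds). Time passes only in rows, so rows that do not move let the fingers close. It gives the time, the measured TCP pose, the force and the opening at its end, in the units of the state.
- get_obs(): the state, without advancing time (a new reading comes with each control period).
- camera(name): name is "scene" or "top" or "wrist"; returns a dict with "pixels" (384x512x3 uint8, red, green, blue), "fx", "fy", "cx", "cy" (pixels), "extrinsics" (4x4, takes a point from world to camera coordinates); the wrist camera has in their place "T_tool_cam" (4x4, takes a point from camera to tool coordinates, whose origin is the TCP and whose axes are the tool frame's). Camera axes: x right, y up, looking along -z (the intrinsics and any distortion apply to the point x, -y, -z); pixel columns grow to the right and rows downward; lengths in m; the calibration is good to about 2 mm. A picture is of the moment at which its call begins: read the wrist's pose just before it. There is no depth.
- ticket.hand_in(): hands the job in, once; it reports no verdict.
The state is a dict: "time_s": time; "qpos": joint angles; "joint_vel": joint speeds; "tau": joint torques, N m; "ee_pos": TCP position; "eef_rot": TCP orientation; "force": force on the tool from outside, world axes, zero at the start; "moment": the same for the moment, N m; "grip_width": finger opening in m.
Only numpy, scipy, OpenCV 4.12 (cv2) and the standard library are available. Lean on these libraries where they do the work, as an engineer would, in place of code of your own. Each camera call takes 0.05 s, during which the arm holds its last target.

## Task

Put the remote control away in its charging cradle: lay it in keys up, with the coloured-key end towards the wall with the brass contacts, and push it down until all four spring clips have snapped over its edges and it lies flat on the bottom. Leave the other things on the desk where they are.

Things in the scene. Friction and masses are not known exactly. Their poses are not given: they have to be found in the camera images.
- remote: dark grey television remote control, 163 mm long (its x), 48 wide (its y), 19 thick, 0.08 to 0.15 kg, lying keys up on the desk. Origin at the centre of its underside; +x points to the transmitter end (red power key in the corner), -x to the end with a row of four small coloured keys; z up out of the keys. Sides straight and upright for the lower 14 mm over the middle 140 mm; top edges bevelled.
- remote_front (a point): point on the remote's underside at its transmitter (power key) end, 81.5 mm from the origin along the remote's +x
- remote_rear (a point): point on the remote's underside at its coloured-key end, 81.5 mm from the origin along the remote's -x
- cradle: grey plastic charging cradle, fixed to the desk, base 163 x 64 mm. Origin on the desk under the middle of the remote's place; x runs along that place, z up. The seated remote has the cradle's heading and its origin straight above the cradle's, 14 mm up. The -x end has the contact wall; the +x end is open and the remote overhangs it by 15 mm. Between the clip pairs (x -34 to +34 mm) the sides are open for fingers.
- seat (a point): middle of the cradle's floor, on which the remote's underside rests when it is home; 14 mm above the cradle's origin, axes as the cradle's
- contact_wall (a point): top of the inner face of the contact wall, 85 mm from the cradle's origin along its -x and 28 mm above the desk; the wall is 60 mm wide with two upright brass contact strips, and the coloured-key end of the remote goes here (3.5 mm of play)
- clips_front (a point): middle of the narrows between the front pair of steel spring clips, at cradle x = +46 mm, 33 mm above the desk. Clips are 24 mm wide along x, 49 mm high above the desk; flared mouth 62 mm wide at the top, narrowing to 42 mm here, undercut below. A remote laid on top rests in the flares, underside about 38 mm above the desk.
- clips_rear (a point): the same for the rear pair, at cradle x = -46 mm. About 8 to 10 N on each pair (15 to 20 N on all four) forces the remote down through the narrows; the resistance then drops and near the floor the clips close over its top edges. Held level it goes straight in; let go on top it can tip on to one long edge, and then the higher edge wants pressing
- clip_front_left (a joint): front left spring clip of the cradle (x = +46 mm pair, +y side): rad it is bent outward; 0 at rest, about 0.12 while the remote is being forced through, back near 0 when it has snapped over the remote
- clip_front_right (a joint): front right spring clip of the cradle (x = +46 mm pair, -y side): rad it is bent outward; 0 at rest, about 0.12 while the remote is being forced through, back near 0 when it has snapped over the remote
- clip_rear_left (a joint): rear left spring clip of the cradle (x = -46 mm pair, +y side): rad it is bent outward; 0 at rest, about 0.12 while the remote is being forced through, back near 0 when it has snapped over the remote
- clip_rear_right (a joint): rear right spring clip of the cradle (x = -46 mm pair, -y side): rad it is bent outward; 0 at rest, about 0.12 while the remote is being forced through, back near 0 when it has snapped over the remote
- mug: green mug, 86 mm across, 96 mm high, standing on the desk; origin under its centre; leave alone
- eraser: blue and white eraser, 52 x 21 x 12 mm, lying on the desk; origin under its centre; leave alone
- parcel_tape: roll of brown parcel tape lying flat, 92 mm across, 48 mm high; origin under its centre; leave alone
- ball_pen: blue ball pen, 145 mm long, lying on the desk; origin under its centre; leave alone

How it is judged:
By the outcome, as a careful person would: the job done as asked, in the order asked, and still so for the second after the job is handed in, with the robot touching nothing.
It also fails if it takes over 61 s, if anything falls off the work surface, if the arm or the gripper's body presses on something with over 40 N, if the wrist force passes 120 N, or if a joint passes its speed limit or range.

## Working session

There is one attempt and no reset: what is moved stays moved. The work goes in short steps, Python scripts to look and compute and a tool call to move; the robot and the scene stay as the last step left them, time stands still between calls to the robot, and variables do not carry over. Pictures are saved under pics/ and viewed, and the job is handed in when it is done.

Besides the shell and the picture viewer there is one more tool, called after "Call:" by a JSON object that holds its "api" and its "payload", one argument or row to a line. step_arm: Moves the arm, as the interface text tells. Its arguments: {"type":"object","properties":{"motion":{"type":"array","items":{"type":"array","items":{"type":"array","items":{"type":"number"}}}},"fingers":{"type":"number"},"squeeze":{"type":"number"}},"required":["motion"]}

```bash
mkdir -p pics; ls; python3 - <<'E'
from station import get_obs, camera, ticket, ctrl
import cv2,numpy as np
o=get_obs(); print(o, ctrl.hold_point_z)
for n in ("scene","top","wrist"):
    c=camera(n); cv2.imwrite(f"pics/{n}0.png",c["pixels"][:,:,::-1])
    print(n,{k:(np.round(v,4).tolist() if not np.isscalar(v) else v) for k,v in c.items() if k!="pixels"})
E
```

```text
pics
{'time_s': 0.0, 'qpos': array([ 1.14738818e+00,  3.00472091e-01,  1.52156470e+00,  7.82627473e-06,
        1.32070653e+00, -6.66129240e-02]), 'joint_vel': array([-0.00025315,  0.00159077, -0.0006482 , -0.00044312, -0.00128189,
       -0.00070092]), 'tau': array([-2.06651610e-03, -5.31797755e+01, -3.52733588e+01,  7.07633444e-02,
        2.43535376e-02, -1.34539955e-04]), 'ee_pos': array([0.19200147, 0.51512308, 0.20489272]), 'eef_rot': array([-1.64399714,  1.56964564, -2.0007943 ]), 'force': array([ 0.01036207, -0.7631679 , -0.4547169 ]), 'moment': array([-0.06634508, -0.00413654,  0.02436754]), 'grip_width': 0.0936276452334761} 0.0188
scene {'fx': 449.01213298345345, 'fy': 449.01213298345345, 'cx': 255.69663421877084, 'cy': 191.7777071271452, 'extrinsics': [[0.5156, -0.8565, 0.0229, -0.3878], [0.5298, 0.3397, 0.7771, -0.3061], [-0.6734, -0.3885, 0.6289, -0.9372], [0.0, 0.0, 0.0, 1.0]]}
top {'fx': 431.3712561979866, 'fy': 431.3712561979866, 'cx': 261.5988167914764, 'cy': 192.875825290295, 'extrinsics': [[-0.0034, -0.9999, 0.0097, -0.1145], [0.9827, -0.0015, 0.1853, -0.5487], [-0.1852, 0.0101, 0.9826, -1.2832], [0.0, 0.0, 0.0, 1.0]]}
wrist {'fx': 323.147584039548, 'fy': 323.147584039548, 'cx': 255.03287610154155, 'cy': 195.21558714364238, 'T_tool_cam': [[-0.0002, 0.2348, -0.972, -0.1776], [1.0, 0.0008, -0.0, -0.0013], [0.0008, -0.972, -0.2348, -0.0679], [0.0, 0.0, 0.0, 1.0]]}
```

View pics/scene0.png

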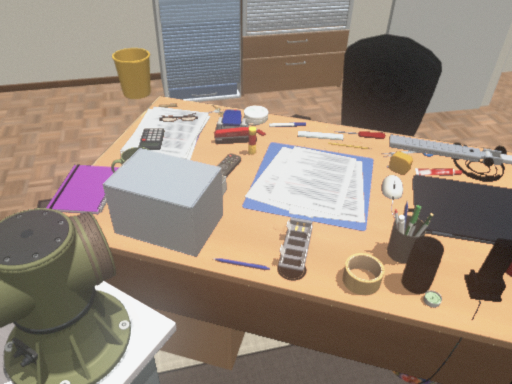

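View pics/top0.png

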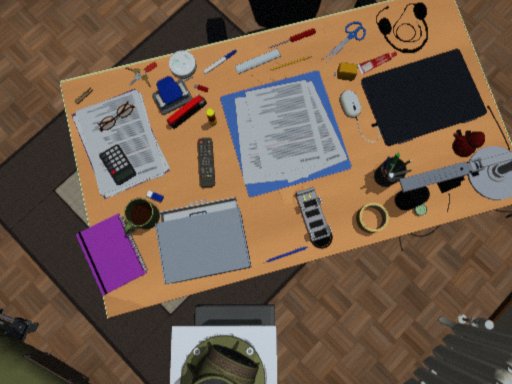

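View pics/wrist0.png

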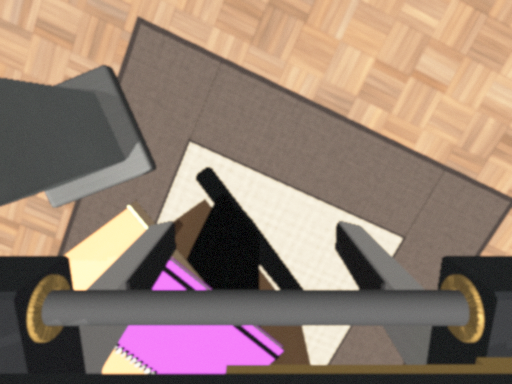

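```bash
python3 - <<'E'
import cv2
t=cv2.imread("pics/top0.png")
a=cv2.resize(t[130:195,180:235],None,fx=8,fy=8,interpolation=cv2.INTER_CUBIC)
b=cv2.resize(t[180:255,280:345],None,fx=7,fy=7,interpolation=cv2.INTER_CUBIC)
h=max(a.shape[0],b.shape[0])
import numpy as np
o=np.zeros((h,800,3),np.uint8);o[:a.shape[0],:a.shape[1]][:, :330]=a[:,55:385];o[:b.shape[0],335:335+b.shape[1]]=b
cv2.imwrite("pics/crop_top.png",o)
s=cv2.imread("pics/scene0.png")
a=cv2.resize(s[205:285,260:330],None,fx=7,fy=7,interpolation=cv2.INTER_CUBIC)
b=cv2.resize(s[145:195,205:250],None,fx=6,fy=6,interpolation=cv2.INTER_CUBIC)
o=np.zeros((560,780,3),np.uint8);o[:a.shape[0],:a.shape[1]]=a;o[:b.shape[0],500:500+b.shape[1]]=b
cv2.imwrite("pics/crop_scene.png",o)
E
```

```text
(no output)
```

View pics/crop_top.png

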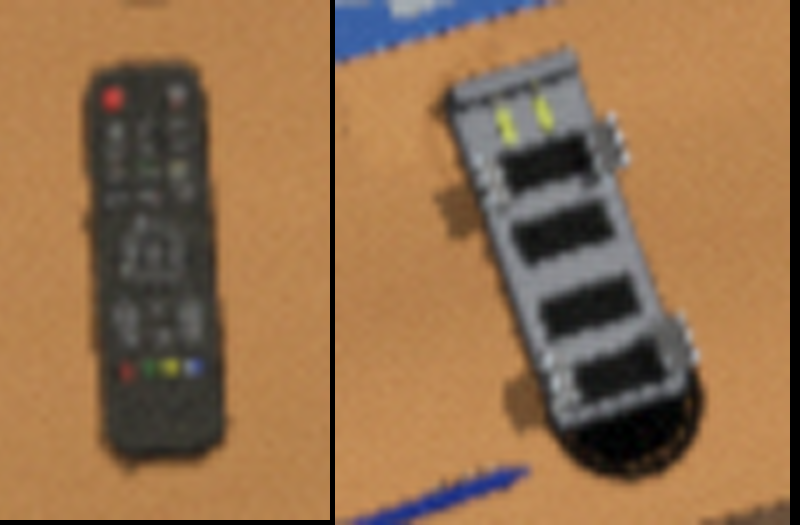

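View pics/crop_scene.png

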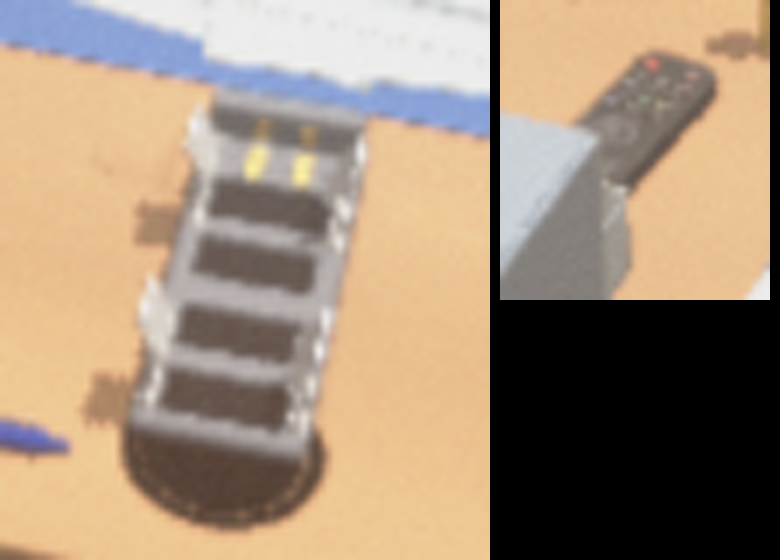

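```bash
cat > h.py <<'E'
from station import get_obs, camera, ticket, ctrl
import cv2,numpy as np
from scipy.spatial.transform import Rotation as R
def world_T_cam(c,o=None):
    if "extrinsics" in c: return np.linalg.inv(c["extrinsics"])
    T=np.eye(4);T[:3,:3]=R.from_euler("xyz",o["eef_rot"]).as_matrix();T[:3,3]=o["ee_pos"]
    return T@c["T_tool_cam"]
def ray(c,W,u,v):
    d=np.array([(u-c["cx"])/c["fx"],-(v-c["cy"])/c["fy"],-1.0])
    return W[:3,3],W[:3,:3]@d
def onplane(c,W,u,v,z):
    p,d=ray(c,W,u,v); return p+d*(z-p[2])/d[2]
def proj(c,W,P):
    q=np.linalg.inv(W)@np.r_[P,1]; return c["cx"]+c["fx"]*q[0]/-q[2], c["cy"]+c["fy"]*q[1]/q[2]
def grab(n,name):
    o=get_obs(); c=camera(n); cv2.imwrite(f"pics/{name}.png",c["pixels"][:,:,::-1]); return c,world_T_cam(c,o),o
E
python3 - <<'E'
from h import *
c,W,o=grab("top","top1"); s,Ws,_=grab("scene","scene1")
im=c["pixels"].astype(int)
roi=np.zeros(im.shape[:2],bool);roi[130:195,190:222]=1
m=((im.max(2)<110)&roi).astype(np.uint8)
cn=max(cv2.findContours(m,0,2)[0],key=cv2.contourArea)
b=cv2.boxPoints(cv2.minAreaRect(cn));print("remote",b.tolist())
P=[onplane(c,W,*p,0.014) for p in b];print(np.round(P,4).tolist(),np.mean(P,0))
# cradle base corner pixels from crop: crop origin (280,180) scale 7, offset 335
f=lambda u,v:(280+(u-335)/7,180+v/7)
for nm,p,z in [("wallL",(452,97),.028),("wallR",(577,60),.028),("floorBL",(565,418),.014),("floorBR",(690,385),.014)]:
    print(nm,onplane(c,W,*f(*p),z))
# box: top front corners seen in top & scene
def tri(a,b):
    p,d=ray(c,W,*a);q,e=ray(s,Ws,*b)
    A=np.c_[d,-e];t=np.linalg.lstsq(A,q-p,rcond=None)[0];return (p+d*t[0]+q+e*t[1])/2, np.linalg.norm(p+d*t[0]-q-e*t[1])
print("box far right?",tri((237,201),(222,181)))
print("box far left?",tri((161,211),(127,153)))
print("box near right",tri((249,267),(183,248)))
for p in [(237,201),(161,211),(249,267),(161,282)]: print(onplane(c,W,*p,0.12))
print("pen,tape,eraser,mug",[onplane(c,W,*p,0)[:2].round(3) for p in [(288,254),(373,218),(155,196),(142,214)]])
E
```

```text
remote [[196.45526123046875, 138.2840576171875], [211.95721435546875, 137.315185546875], [215.07781982421875, 187.24514770507812], [199.57586669921875, 188.21401977539062]]
[[0.7368, 0.0953, 0.014], [0.7401, 0.045, 0.014], [0.574, 0.032, 0.014], [0.571, 0.0813, 0.014]] [0.65548286 0.06341346 0.014     ]
wallL [ 0.54958733 -0.22678842  0.028     ]
wallR [ 0.56649207 -0.28359507  0.028     ]
floorBL [ 0.40640299 -0.27587158  0.014     ]
floorBR [ 0.42097634 -0.33223126  0.014     ]
box far right? (array([ 0.51295172, -0.03963228,  0.0992249 ]), np.float64(0.006593871174685711))
box far left? (array([0.4547462 , 0.19597892, 0.13970831]), np.float64(0.06787721505337739))
box near right (array([ 0.31467131, -0.06824383,  0.0336988 ]), np.float64(0.023746300718139393))
[ 0.51152044 -0.04318573  0.12      ]
[0.4824544  0.17722653 0.12      ]
[ 0.3213083 -0.0786277  0.12     ]
[0.28044472 0.16920227 0.12      ]
pen,tape,eraser,mug [array([ 0.363, -0.199]), array([ 0.476, -0.472]), array([0.549, 0.225]), array([0.49 , 0.264])]
```

```bash
python3 - <<'E'
import cv2
t=cv2.imread("pics/top0.png");cv2.imwrite("pics/ct2.png",cv2.resize(t[130:300,140:340],None,fx=3.9,fy=3.5,interpolation=cv2.INTER_CUBIC))
s=cv2.imread("pics/scene0.png");cv2.imwrite("pics/cs2.png",cv2.resize(s[130:260,90:260],None,fx=4.4,fy=4.4,interpolation=cv2.INTER_CUBIC))
E
```

```text
(no output)
```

View pics/ct2.png

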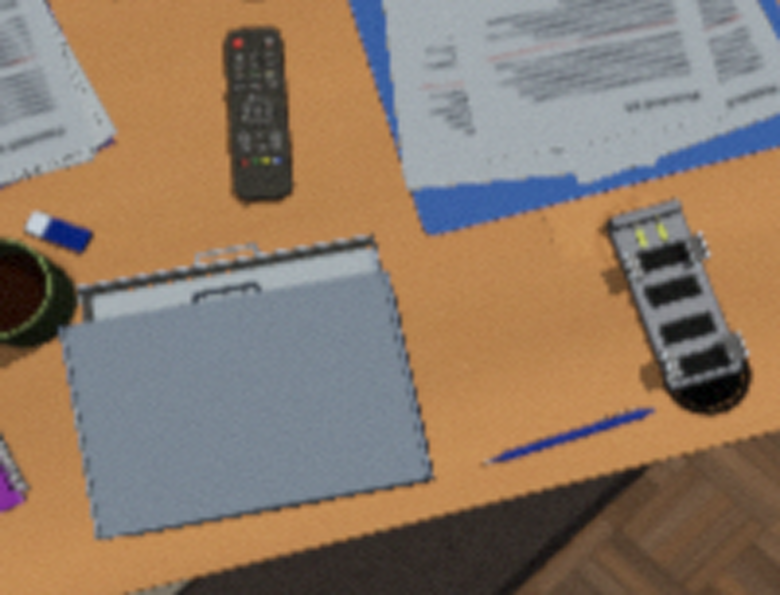

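View pics/cs2.png

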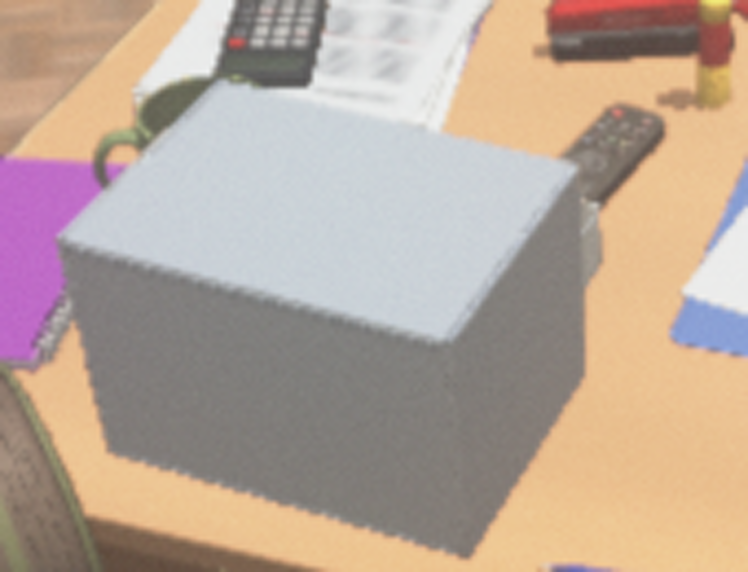

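```bash
python3 - <<'E'
from h import *
c=camera("top");W=world_T_cam(c);s=camera("scene");Ws=world_T_cam(s)
def tri(a,b):
    p,d=ray(c,W,*a);q,e=ray(s,Ws,*b)
    A=np.c_[d,-e];t=np.linalg.lstsq(A,q-p,rcond=None)[0];return (p+d*t[0]+q+e*t[1])/2, np.linalg.norm(p+d*t[0]-q-e*t[1])
for a,b in [((238.5,208),(221.4,167.5)),((250,267),(192.3,207.7)),((156,224),(140,149)),((165,283),(104,184.5))]: print(tri(a,b))
print(get_obs()["time_s"])
E
```

```text
(array([ 0.48555928, -0.05155672,  0.16446821]), np.float64(0.004846081477082288))
(array([ 0.32207846, -0.08397116,  0.16431117]), np.float64(0.004621769473663752))
(array([0.44041346, 0.17934451, 0.16247965]), np.float64(0.0021576858237850167))
(array([0.27948077, 0.14821445, 0.16108653]), np.float64(0.0029327028704518427))
0.35
```

```bash
python3 - <<'E'
from h import *
o=get_obs(); M=R.from_euler("xyz",o["eef_rot"]).as_matrix(); print(M.round(3)); print("z heading",np.degrees(np.arctan2(M[1,2],M[0,2])), np.degrees(o["qpos"]))
E
```

```text
[[-0.     0.349  0.937]
 [-0.     0.937 -0.349]
 [-1.    -0.     0.   ]]
z heading -20.444022341377504 [ 6.57403231e+01  1.71901664e+01  8.71544176e+01 -1.12219914e-03
  7.56713883e+01 -3.81537669e+00]
```

Call:
{"api": "step_arm", "payload": {
  "motion": [
    [[-0.025,0,0,-8.3,0,0],[-0.025,0,0,-8.3,0,0],[-0.025,0,0,-8.3,0,0],[0,-0.055,0.02,0,0,0],[0,-0.055,0.02,0,0,0],[0,-0.055,0.02,0,0,0],[0,-0.055,0.02,0,0,0],[0,-0.055,0.02,0,0,0],[0,-0.055,0.02,0,0,0],[0,-0.055,0.02,0,0,0],[0,-0.055,0.02,0,0,0],[0,-0.055,0.02,0,0,0]]
  ]
}}

```text
time_s: 1.85
ee_pos: [0.4104, 0.0339, 0.2807]
eef_rot: [0.008, 1.57, 0.086]
force: [0.9, 1.2, 0.5]
grip_width: 0.0936
```

Call:
{"api": "step_arm", "payload": {
  "motion": [
    [[0,-0.055,0.02,0,0,0],[0,-0.055,0.02,0,0,0],[0,-0.055,0.02,0,0,0],[0,-0.055,0.02,0,0,0],[0,-0.055,0.02,0,0,0],[0.04,-0.055,0.02,0,0,0],[0.04,0,0,0,0,0],[0,0,0,0,0,0],[0,0,0,0,0,0]]
  ]
}}

```text
time_s: 2.98
ee_pos: [0.5529, -0.2774, 0.2073]
eef_rot: [-0.616, 1.568, -0.538]
force: [0.1, -0.0, 1.1]
grip_width: 0.0939
```

```bash
python3 - <<'E'
from h import *
c,W,o=grab("wrist","w1"); print(o["time_s"],o["ee_pos"],np.degrees(o["qpos"]).round(1),o["joint_vel"].round(3))
np.savez("w1.npz",W=W)
E
```

```text
2.975 [ 0.55293744 -0.27740857  0.20734045] [ -30.    25.9   75.    -0.    79.  -124.5] [ 0.004 -0.018 -0.009  0.    -0.005  0.001]
```

View pics/w1.png

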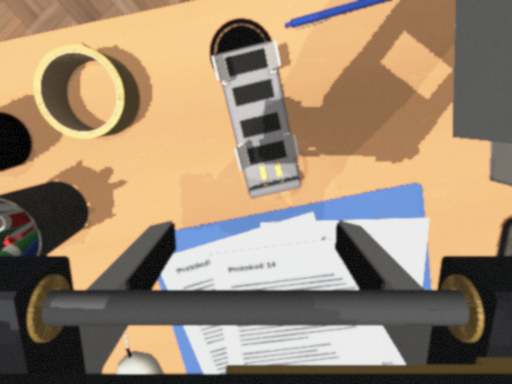

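```bash
python3 - <<'E'
import cv2
t=cv2.imread("pics/w1.png");cv2.imwrite("pics/cw1.png",cv2.resize(t[15:205,190:320],None,fx=4,fy=3.1,interpolation=cv2.INTER_CUBIC))
cv2.imwrite("pics/cw1a.png",cv2.resize(t[35:90,200:300],None,fx=8,fy=8,interpolation=cv2.INTER_CUBIC))
cv2.imwrite("pics/cw1b.png",cv2.resize(t[125:200,220:320],None,fx=8,fy=8,interpolation=cv2.INTER_CUBIC))
E
```

```text
(no output)
```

View pics/cw1a.png

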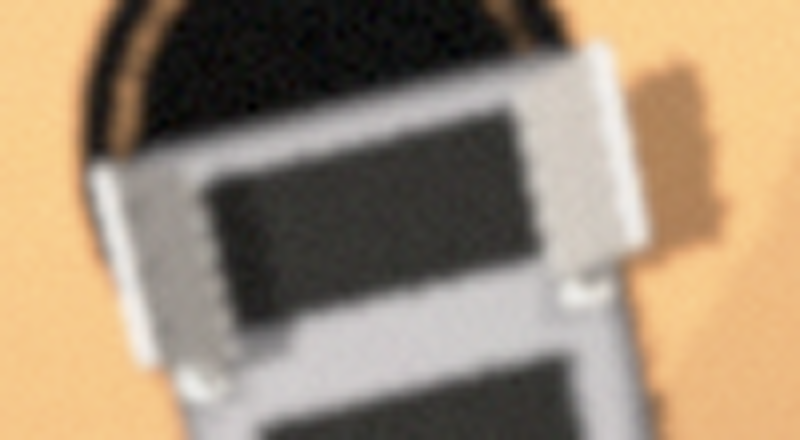

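View pics/cw1b.png

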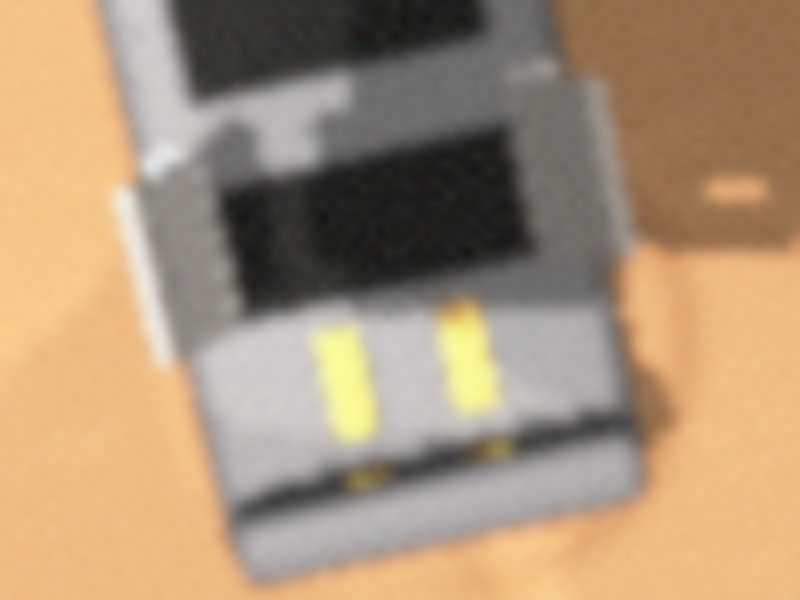

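```bash
cat > cr.py <<'E'
from h import *
c=camera("wrist");W=np.load("w1.npz")["W"]
A=lambda u,v:(200+u/8-.44,35+v/8-.44)
B=lambda u,v:(220+u/8-.44,125+v/8-.44)
g=lambda p,z:onplane(c,W,*p,z)
fl,fr=g(A(127,265),.049),g(A(620,145),.049)
rl,rr=g(B(145,275),.049),g(B(612,165),.049)
wl,wr=g(B(237,520),.028),g(B(635,430),.028)
print(np.round([fl,fr,rl,rr,wl,wr],4))
F,Rr,Wm=(fl+fr)/2,(rl+rr)/2,(wl+wr)/2
print("widths",np.linalg.norm(fl-fr),np.linalg.norm(rl-rr),np.linalg.norm(wl-wr),"spacing",np.linalg.norm(F-Rr),"wall-rear",np.linalg.norm(Wm-Rr))
d=(F-Rr)[:2];hd=np.arctan2(d[1],d[0]);print("heading",np.degrees(hd), "across", [np.degrees(np.arctan2(*(a-b)[:2][::-1])) for a,b in((fl,fr),(rl,rr),(wl,wr))])
O=(F+Rr)[:2]/2;u=d/np.linalg.norm(d);print("origin",O,"from wall",Wm[:2]+.085*u)
E
python3 cr.py
```

```text
[[ 0.4413 -0.3261  0.049 ]
 [ 0.4232 -0.2674  0.049 ]
 [ 0.5287 -0.2987  0.049 ]
 [ 0.5099 -0.2396  0.049 ]
 [ 0.5651 -0.2844  0.028 ]
 [ 0.5479 -0.2297  0.028 ]]
widths 0.0614356985606641 0.06199194980622599 0.0573572345935213 spacing 0.09130248480941575 wall-rear 0.04440791551249397
heading -162.39556850569753 across [np.float64(-72.77776243961733), np.float64(-72.31436140507664), np.float64(-72.51202536745063)]
origin [ 0.47576128 -0.28295192] from wall [ 0.47546436 -0.28274686]
```

Call:
{"api": "step_arm", "payload": {
  "motion": [
    [[0,0.047,0.027,0,0,0],[0,0.047,0.027,0,0,0],[0,0.047,0.027,0,0,0],[0,0.047,0.027,0,0,0],[0,0.047,0.027,0,0,0],[0,0.047,0.027,0,0,0],[0.01,0.047,0.027,0,0,0],[0.02,0,0,0,0,0],[0,0,0,0,0,0],[0,0,0,0,0,0]]
  ]
}}

```text
time_s: 4.32
ee_pos: [0.7156, 0.0647, 0.1772]
eef_rot: [-0.071, 1.569, 0.006]
force: [0.8, -0.0, 0.7]
grip_width: 0.0942
```

```bash
python3 - <<'E'
from h import *
c,W,o=grab("wrist","w2"); print(o["time_s"],o["ee_pos"],np.degrees(o["qpos"]).round(1))
np.savez("w2.npz",W=W)
E
```

```text
4.325 [0.71556885 0.06472496 0.17719086] [  2.3  40.9  56.   -0.   83.  -92.2]
```

View pics/w2.png

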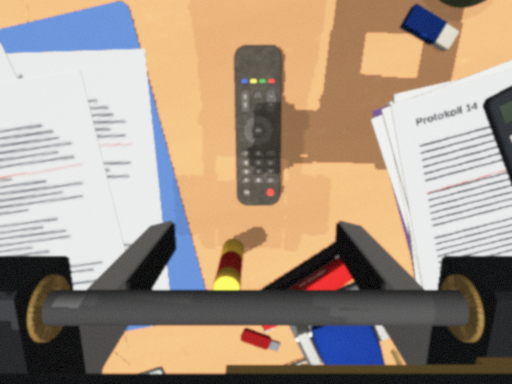

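```bash
python3 - <<'E'
from h import *
im=cv2.imread("pics/w2.png").astype(int)[:,:,::-1]
c=camera("wrist");W=np.load("w2.npz")["W"]
sat=im.max(2)-im.min(2)
m=((im.max(2)<125)&(sat<28)); roi=np.zeros_like(m);roi[30:215,220:300]=1
m=(m&roi).astype(np.uint8);m=cv2.morphologyEx(m,cv2.MORPH_CLOSE,np.ones((9,9)));
m=cv2.morphologyEx(m,cv2.MORPH_OPEN,np.ones((5,5)))
cn=max(cv2.findContours(m,0,2)[0],key=cv2.contourArea)
r=cv2.minAreaRect(cn);b=cv2.boxPoints(r);print(r)
v=cv2.imread("pics/w2.png");cv2.drawContours(v,[np.int32(b.round())],0,(0,255,0),1);cv2.imwrite("pics/w2c.png",cv2.resize(v[30:220,210:310],None,fx=3.1,fy=3.1,interpolation=cv2.INTER_CUBIC))
Pt=[onplane(c,W,*p,.014) for p in b];print(np.round(Pt,4).tolist(),np.mean(Pt,0))
L=[np.linalg.norm(Pt[i]-Pt[(i+1)%4]) for i in range(4)];print(L)
# centreline per row -> heading
ys=range(70,190,5);Q=np.array([onplane(c,W,np.mean(np.where(m[y])[0]),y,.016) for y in ys]);p=np.polyfit(Q[:,0],Q[:,1],1);print("heading",np.degrees(np.arctan(p[0])),"y at .655",np.polyval(p,.655))
o=get_obs();M=R.from_euler("xyz",o["eef_rot"]).as_matrix();print(M.round(4),"tool z heading",np.degrees(np.arctan2(M[1,2],M[0,2])))
E
```

```text
((258.0, 124.5), (157.0, 44.0), 90.0)
[[0.582, 0.0348, 0.014], [0.5787, 0.0776, 0.014], [0.7365, 0.0926, 0.014], [0.7402, 0.0447, 0.014]] [0.65933418 0.06241217 0.014     ]
[np.float64(0.04290880486457187), np.float64(0.15855580640072325), np.float64(0.04802423367676221), np.float64(0.15854056058802987)]
heading 4.8061514260856075 y at .655 0.062208573390719606
[[ 2.30e-03 -7.69e-02  9.97e-01]
 [ 1.00e-04  9.97e-01  7.69e-02]
 [-1.00e+00 -1.00e-04  2.30e-03]] tool z heading 4.408963219970116
```

View pics/w2c.png

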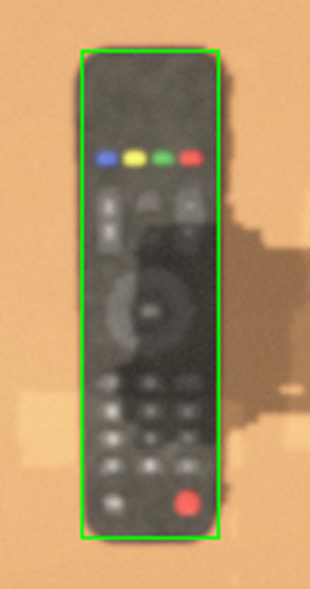

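```bash
python3 - <<'E'
from h import *
c=camera("wrist");W=np.load("w2.npz")["W"]
for z in(.005,.014,.019):
    a=onplane(c,W,258.1,44.6,z);b=onplane(c,W,258.6,204.3,z);print(z,a,b,np.linalg.norm(a-b),(a+b)/2)
o=get_obs();print(o["time_s"])
E
```

```text
0.005 [0.57725411 0.05612255 0.005     ] [0.74221883 0.06970444 0.005     ] 0.1655228875043752 [0.65973647 0.06291349 0.005     ]
0.014 [0.57905029 0.05617932 0.014     ] [0.7397687 0.0694116 0.014    ] 0.1612622062920438 [0.6594095  0.06279546 0.014     ]
0.019 [0.58004817 0.05621086 0.019     ] [0.73840752 0.06924891 0.019     ] 0.15889516117408173 [0.65922784 0.06272989 0.019     ]
4.475
```

Call:
{"api": "step_arm", "payload": {
  "motion": [
    [[0,0.001,-0.028,-0.3,0,0],[0,0.0014,-0.028,0,0,0],[0.035,0,0,0,0,0],[0.035,0,0,0,0,0],[0.035,0,0,0,0,0],[0.035,0,0,0,0,0],[0,0,0,0,0,0]]
  ]
}}

```text
time_s: 5.35
ee_pos: [0.6582, 0.0627, 0.0334]
eef_rot: [3.103, 1.567, -3.097]
force: [0.1, 0.2, 0.7]
grip_width: 0.0941
```

```bash
python3 - <<'E'
from h import *
c,W,o=grab("wrist","w3"); print(o["time_s"],o["ee_pos"],o["force"].round(2))
grab("top","t3");t=cv2.imread("pics/t3.png");cv2.imwrite("pics/t3c.png",cv2.resize(t[100:240,130:290],None,fx=4,fy=4))
E
```

```text
5.35 [0.658154   0.06266334 0.03344422] [0.05 0.18 0.67]
```

View pics/w3.png

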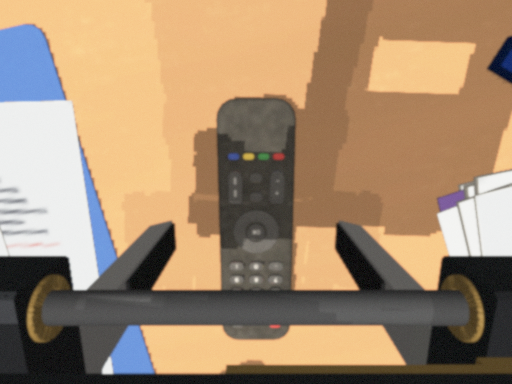

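View pics/t3c.png

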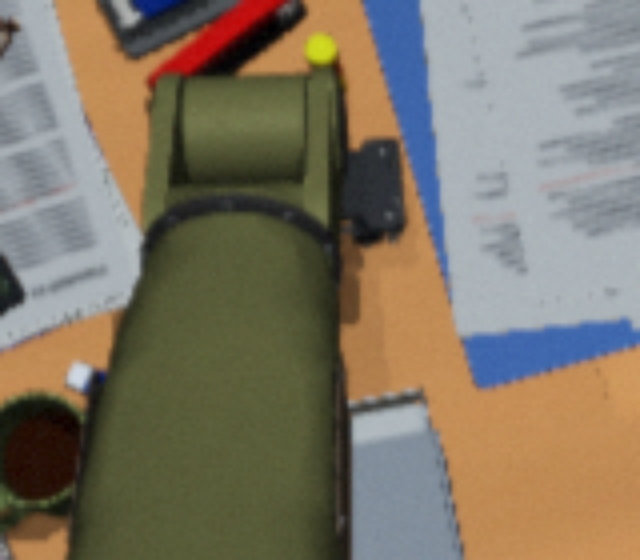

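```bash
python3 - <<'E'
from h import *
c=camera("wrist");o=get_obs();W=world_T_cam(c,o)
print(o["ee_pos"])
for z in(.005,.014):
    a=onplane(c,W,256.5,97.5,z);b=onplane(c,W,256.5,339.5,z);print(z,a,b,np.linalg.norm(a-b),(a+b)/2)
E
```

```text
[0.660303   0.06295354 0.03741837]
0.005 [0.58035957 0.05620226 0.005     ] [0.75384038 0.07064729 0.005     ] 0.17408115526177248 [0.66709998 0.06342477 0.005     ]
0.014 [0.58084518 0.05620068 0.014     ] [0.74688476 0.07002611 0.014     ] 0.16661418005262169 [0.66386497 0.0631134  0.014     ]
```

Call:
{"api": "step_arm", "payload": {
  "motion": [
    [[0.012,0,0,0,0,0],[0.012,0,0,0,0,0],[0.006,0,0,0,0,0],[0,0,0,0,0,0]]
  ]
}}

```text
time_s: 6.0
ee_pos: [0.659, 0.063, 0.0045]
eef_rot: [3.131, 1.57, -3.069]
force: [-0.0, -0.1, 0.4]
grip_width: 0.0939
```

Call:
{"api": "step_arm", "payload": {
  "motion": [
    [[0,0,0,0,0,0]]
  ]
}}

```text
time_s: 6.12
ee_pos: [0.6595, 0.0631, 0.0055]
eef_rot: [-0.036, 1.57, 0.047]
force: [0.6, 0.4, -0.5]
grip_width: 0.0942
```

Call:
{"api": "step_arm", "payload": {
  "motion": [
    [[0.002,0,0,0,0,0],[0,0,0,0,0,0],[0,0,0,0,0,0],[0,0,0,0,0,0]]
  ],
  "fingers": 0.0,
  "squeeze": 45
}}

```text
time_s: 6.62
ee_pos: [0.6593, 0.0631, 0.0033]
eef_rot: [-0.066, 1.571, 0.017]
force: [-0.5, -0.1, 0.2]
grip_width: 0.0575
```

Call:
{"api": "step_arm", "payload": {
  "motion": [
    [[0,0,0,0,0,0],[0,0,0,0,0,0],[0,0,0,0,0,0],[0,0,0,0,0,0]]
  ]
}}

```text
time_s: 7.12
ee_pos: [0.6593, 0.0631, 0.0032]
eef_rot: [0.626, 1.571, 0.709]
force: [-0.4, 0.7, 0.7]
grip_width: 0.0467
```

Call:
{"api": "step_arm", "payload": {
  "motion": [
    [[-0.02,0,0,0,0,0],[-0.03,0,0,0,0,0],[-0.03,0,0,0,0,0],[0,0,0,0,0,0],[0,0,0,0,0,0]]
  ]
}}

```text
time_s: 7.75
ee_pos: [0.6589, 0.063, 0.0827]
eef_rot: [3.129, 1.57, -3.071]
force: [-0.1, 0.3, -1.8]
grip_width: 0.0465
```

```bash
python3 - <<'E'
from h import *
c,W,o=grab("wrist","w4"); print(o["time_s"],o["ee_pos"],o["force"].round(2),o["grip_width"],np.degrees(o["qpos"]).round(1))
M=R.from_euler("xyz",o["eef_rot"]).as_matrix();print(np.degrees(np.arctan2(M[1,2],M[0,2])),M[:,0])
E
```

```text
7.75 [0.65890256 0.06301049 0.08266021] [-0.13  0.31 -1.82] 0.04654888881825576 [  2.3  37.8  73.8  -0.   68.4 -92.5]
4.753198822219083 [-8.22166188e-04 -5.82726825e-05 -9.99999660e-01]
```

View pics/w4.png

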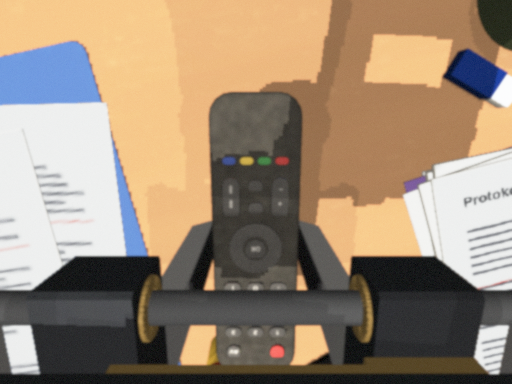

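```bash
python3 - <<'E'
from h import *
c=camera("wrist");T=c["T_tool_cam"]
# tool-frame planes x = -h where h = height over TCP
for v in (91,93):
  for h in (.002,.011,.014):
    p,d=ray(c,T,256,v); t=(-h-p[0])/d[0]; q=p+d*t; print(v,h,q.round(4),"centre z",(q[2]+.0815).round(4))
E
```

```text
91 0.002 [-0.002  -0.0005 -0.0816] centre z -0.0001
91 0.011 [-0.011  -0.0006 -0.0809] centre z 0.0006
91 0.014 [-0.014  -0.0006 -0.0807] centre z 0.0008
93 0.002 [-0.002  -0.0005 -0.0806] centre z 0.0009
93 0.011 [-0.011  -0.0006 -0.08  ] centre z 0.0015
93 0.014 [-0.014  -0.0006 -0.0798] centre z 0.0017
```

Call:
{"api": "step_arm", "payload": {
  "motion": [
    [[-0.05,0,0,0,0,0],[-0.05,0,0,0,0,0],[-0.02,0,0,10.4,0,0],[0,0,0,10.4,0,0],[0,0,0,10.4,0,0],[0,0,0,10.4,0,0],[0,0,0,10.4,0,0],[0,0,0,10.4,0,0],[0,0,0,10.4,0,0],[0,0,0,10.4,0,0],[0,0,0,10.4,0,0],[0,0,0,10.4,0,0]]
  ]
}}

```text
time_s: 9.35
ee_pos: [0.659, 0.063, 0.202]
eef_rot: [-1.36, 1.569, -3.098]
force: [0.4, -0.3, -2.4]
grip_width: 0.0467
```

Call:
{"api": "step_arm", "payload": {
  "motion": [
    [[0,0,0,10.4,0,0],[0,0,0,10.4,0,0],[0,0,0,10.4,0,0],[0,0,0,10.4,0,0],[0,0,0,10.4,0,0],[0,0,0,10.4,0,0],[0,0,0,0.7,0,0],[0,0,0,0,0,0]]
  ]
}}

```text
time_s: 10.35
ee_pos: [0.6592, 0.0631, 0.2026]
eef_rot: [-0.271, 1.57, -3.101]
force: [0.4, -0.6, -1.1]
grip_width: 0.0468
```

```bash
cat > st.py <<'E'
from h import *
def st(goal=None,z=None,Hd=-162.4):
    o=get_obs();M=R.from_euler("xyz",o["eef_rot"]).as_matrix()
    H=np.degrees(np.arctan2(M[1,2],M[0,2]));print(o["time_s"],o["ee_pos"].round(4),"H",H.round(2),"tilt",M[:2,0].round(4),"F",o["force"].round(1),"M",o["moment"].round(2),"w",round(o["grip_width"],4),"q",np.degrees(o["qpos"]).round(1))
    if goal is not None:
        d=np.r_[goal,o["ee_pos"][2] if z is None else z]-o["ee_pos"];print("tool delta",(M.T@d).round(4),"turn x",round((H-Hd+180)%360-180,2))
if __name__=="__main__": st([.4757,-.2829])
E
python3 st.py
```

```text
10.35 [0.6592 0.0631 0.2026] H -162.13 tilt [-0.0008 -0.    ] F [ 0.4 -0.6 -1.1] M [ 0.01  0.17 -0.01] w 0.0468 q [ 2.3 32.  66.6 -0.  81.4 74.4]
tool delta [2.000e-04 2.730e-01 2.808e-01] turn x 0.27
```

Call:
{"api": "step_arm", "payload": {
  "motion": [
    [[0,0.034,0.035,0,0,0],[0,0.034,0.035,0,0,0],[0,0.034,0.035,0,0,0],[0,0.034,0.035,0,0,0],[0,0.034,0.035,0,0,0],[0,0.034,0.035,0,0,0],[0,0.034,0.035,0,0,0],[0.03,0.035,0.036,0.3,0,0],[0.05,0,0,0,0,0],[0.01,0,0,0,0,0],[0,0,0,0,0,0],[0,0,0,0,0,0]]
  ]
}}

```text
time_s: 11.85
ee_pos: [0.4754, -0.2824, 0.1151]
eef_rot: [2.229, 1.568, -0.609]
force: [0.4, 0.0, -1.1]
grip_width: 0.0468
```

```bash
python3 st.py; python3 - <<'E'
from h import *
grab("wrist","w5"); grab("scene","s5");t=cv2.imread("pics/s5.png");cv2.imwrite("pics/s5c.png",cv2.resize(t[150:300,210:390],None,fx=4,fy=4,interpolation=cv2.INTER_CUBIC))
E
```

```text
11.85 [ 0.4754 -0.2824  0.1151] H -162.55 tilt [ 0.0022 -0.0015] F [ 0.4  0.  -1.1] M [-0.03  0.14  0.07] w 0.0468 q [-34.5  22.6  92.5  -0.   64.7  38. ]
tool delta [ 0.      0.0006 -0.0002] turn x -0.15
```

View pics/w5.png

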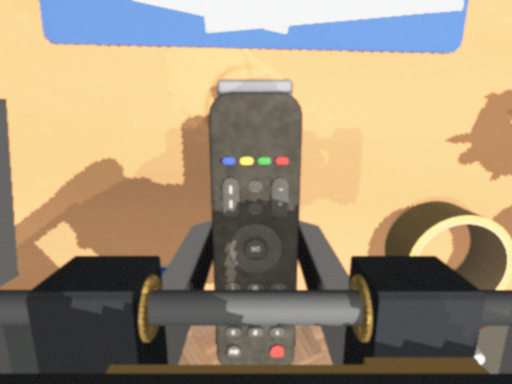

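View pics/s5c.png

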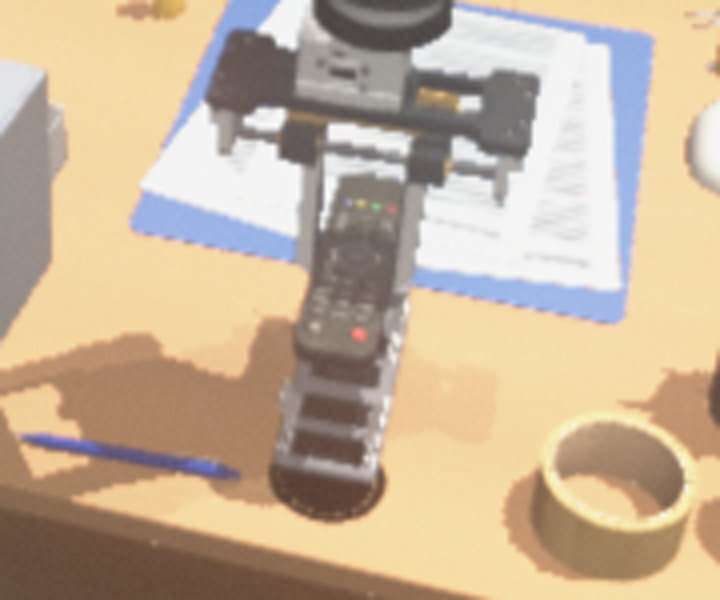

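Call:
{"api": "step_arm", "payload": {
  "motion": [
    [[0.025,0,0,0,0,0],[0.025,0,0,0,0,0],[0.014,0,0,0,0,0],[0,0,0,0,0,0],[0,0,0,0,0,0]]
  ]
}}

```text
time_s: 12.58
ee_pos: [0.4748, -0.2826, 0.0502]
eef_rot: [2.219, 1.569, -0.62]
force: [1.2, 0.2, -1.0]
grip_width: 0.0464
```

```bash
python3 st.py; python3 - <<'E'
from h import *
grab("wrist","w6");t=cv2.imread("pics/w6.png");cv2.imwrite("pics/w6c.png",cv2.resize(t[60:160,180:330],None,fx=5,fy=5,interpolation=cv2.INTER_CUBIC))
E
```

```text
12.575 [ 0.4748 -0.2826  0.0502] H -162.64 tilt [ 0.0012 -0.0009] F [ 1.2  0.2 -1. ] M [ 0.02  0.14 -0.01] w 0.0464 q [-34.6  27.6  95.1  -0.   57.2  38.1]
tool delta [ 0.      0.0005 -0.0007] turn x -0.24
```

View pics/w6c.png

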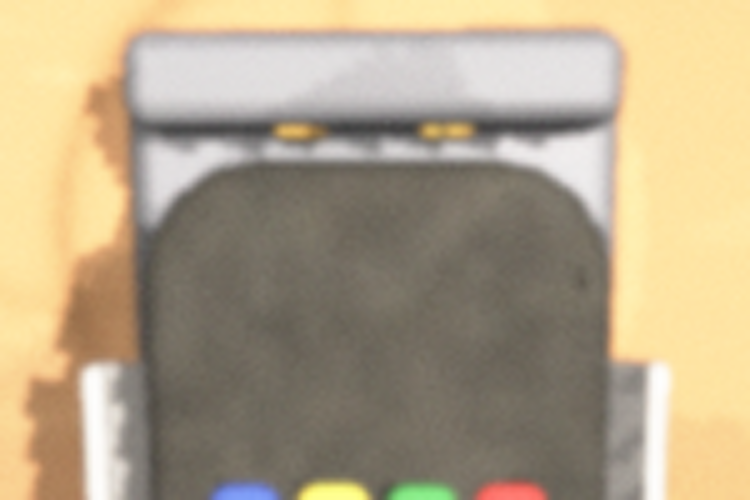

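```bash
python3 - <<'E'
from h import *
c=camera("wrist");T=c["T_tool_cam"]
def g(u,v,x):
    p,d=ray(c,T,u,v); return (p+d*(x-p[0])/d[0]).round(4)
f=lambda u,v:(180+u/5-.4,60+v/5-.4)
print("wall",g(*f(130,122),.0222),g(*f(618,122),.0222)); print("rem",g(*f(378,160),-.011),g(*f(145,300),-.011),g(*f(608,300),-.011))
print("clips",g(*f(98,430),.0012),g(*f(655,430),.0012))
E
```

```text
wall [ 0.0222 -0.0281 -0.0859] [ 0.0222  0.0292 -0.0858]
rem [-0.011   0.001  -0.0792] [-0.011  -0.0224 -0.0657] [-0.011   0.0241 -0.0657]
clips [ 0.0012 -0.0298 -0.0518] [ 0.0012  0.0314 -0.0517]
```

Call:
{"api": "step_arm", "payload": {
  "motion": [
    [[0.004,0,-0.0015,0,0,0],[0.004,0,0,0,0,0],[0.002,0,0,0,0,0],[0,0,0,0,0,0]]
  ],
  "squeeze": 60
}}

```text
time_s: 13.18
ee_pos: [0.476, -0.2822, 0.0393]
eef_rot: [2.194, 1.57, -0.645]
force: [1.2, -2.5, 0.4]
grip_width: 0.0464
```

Call:
{"api": "step_arm", "payload": {
  "motion": [
    [[0.003,0,0,0,0,0],[0.003,0,0,0,0,0],[0,0,0,0,0,0]]
  ]
}}

```text
time_s: 13.55
ee_pos: [0.477, -0.2828, 0.0355]
eef_rot: [2.26, 1.567, -0.579]
force: [-0.8, -1.3, 21.3]
grip_width: 0.0465
```

Call:
{"api": "step_arm", "payload": {
  "motion": [
    [[0.003,0,0,0,0,0],[0.003,0,0,0,0,0],[0,0,0,0,0,0]]
  ]
}}

```text
time_s: 13.92
ee_pos: [0.4768, -0.2822, 0.0284]
eef_rot: [2.385, 1.568, -0.453]
force: [3.4, 0.4, 9.3]
grip_width: 0.0467
```

```bash
python3 st.py
```

```text
13.925 [ 0.4768 -0.2822  0.0284] H -162.63 tilt [ 0.0026 -0.0013] F [3.4 0.4 9.3] M [ 0.15 -0.39 -0.01] w 0.0467 q [-34.4  29.6  95.5   0.   54.7  38.2]
tool delta [-0.      0.0004  0.0013] turn x -0.23
```

Call:
{"api": "step_arm", "payload": {
  "motion": [
    [[0.003,0,0,0,0,0],[0.003,0,0,0,0,0],[0.003,0,0,0,0,0],[0,0,0,0,0,0]]
  ]
}}

```text
time_s: 14.42
ee_pos: [0.4753, -0.2816, 0.0176]
eef_rot: [-0.874, 1.569, 2.571]
force: [-1.3, -0.5, -0.9]
grip_width: 0.0466
```

```bash
python3 st.py
```

```text
14.425 [ 0.4753 -0.2816  0.0176] H -162.64 tilt [-0.0012  0.0008] F [-1.3 -0.5 -0.9] M [-0.03  0.1   0.01] w 0.0466 q [-34.4  30.5  95.8  -0.   53.7  38.2]
tool delta [-0.      0.0014  0.    ] turn x -0.24
```

Call:
{"api": "step_arm", "payload": {
  "motion": [
    [[0.0015,0,0,0,0,0],[0.0015,0,0,0,0,0],[0,0,0,0,0,0]]
  ]
}}

```text
time_s: 14.8
ee_pos: [0.4756, -0.2817, 0.0171]
eef_rot: [-0.886, 1.57, 2.559]
force: [-12.8, 6.7, 28.6]
grip_width: 0.0461
```

```bash
python3 st.py; python3 - <<'E'
from h import *
grab("wrist","w7");grab("scene","s7");t=cv2.imread("pics/s7.png");cv2.imwrite("pics/s7c.png",cv2.resize(t[195:295,240:350],None,fx=5.5,fy=5.5,interpolation=cv2.INTER_CUBIC))
t=cv2.imread("pics/w7.png");cv2.imwrite("pics/w7c.png",cv2.resize(t[60:220,170:340],None,fx=3.6,fy=3.6,interpolation=cv2.INTER_CUBIC))
E
```

```text
14.8 [ 0.4756 -0.2817  0.0171] H -162.64 tilt [-0.0005  0.0003] F [-12.8   6.7  28.6] M [1.68 2.5  0.04] w 0.0461 q [-34.4  30.6  95.8  -0.   53.6  38.2]
tool delta [-0.      0.0011  0.0003] turn x -0.24
```

View pics/w7c.png

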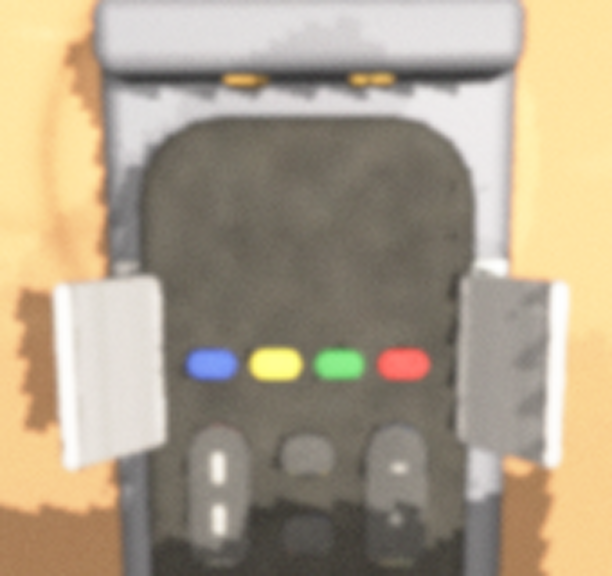

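View pics/s7c.png

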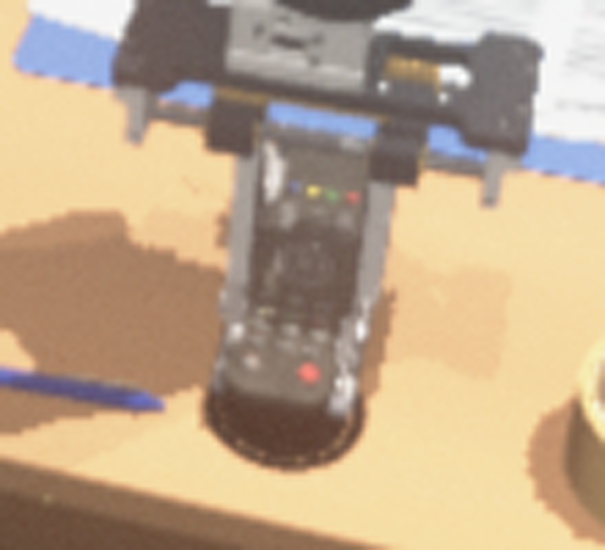

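```bash
python3 - <<'E'
from h import *
c=camera("wrist");T=c["T_tool_cam"]
def g(u,v,x):
    p,d=ray(c,T,u,v); return (p+d*(x-p[0])/d[0]).round(4)
f=lambda u,v:(170+u/3.6-.4,60+v/3.6-.4)
for v in (72,80): print("wall",g(*f(310,v),-.0109))
for v in (113,118): print("rem",[g(*f(310,v),x)[2] for x in(0,-.011,-.015)])
E
```

```text
wall [-0.0109  0.0012 -0.0848]
wall [-0.0109  0.0012 -0.0837]
rem [np.float64(-0.0803), np.float64(-0.0794), np.float64(-0.0791)]
rem [np.float64(-0.0796), np.float64(-0.0788), np.float64(-0.0785)]
```

Call:
{"api": "step_arm", "payload": {
  "motion": [
    [[-0.0015,0,-0.0005,0,0,0],[0,0,-0.0005,0,0,0],[0,0,0,0,0,0],[0,0,0,0,0,0]]
  ]
}}

```text
time_s: 15.45
ee_pos: [0.4764, -0.2818, 0.0172]
eef_rot: [-0.256, 1.57, -3.095]
force: [-6.7, 0.4, 10.1]
grip_width: 0.0465
```

```bash
python3 st.py
```

```text
15.45 [ 0.4764 -0.2818  0.0172] H -162.65 tilt [-0.0008 -0.    ] F [-6.7  0.4 10.1] M [0.26 1.5  0.03] w 0.0465 q [-34.4  30.7  95.7  -0.   53.7  38.3]
tool delta [0.     0.0009 0.001 ] turn x -0.25
```

Call:
{"api": "step_arm", "payload": {
  "motion": [
    [[0,0,0,0,0,0],[0,0,0,0,0,0],[0,0,0,0,0,0],[0,0,0,0,0,0],[0,0,0,0,0,0]]
  ],
  "fingers": 0.075,
  "squeeze": 20
}}

```text
time_s: 16.08
ee_pos: [0.4767, -0.2816, 0.0167]
eef_rot: [-0.779, 1.571, 2.666]
force: [0.5, -0.2, 0.3]
grip_width: 0.0751
```

Call:
{"api": "step_arm", "payload": {
  "motion": [
    [[-0.01,0,0,0,0,0],[-0.03,0,0,0,0,0],[-0.05,0,0,0,0,0],[-0.05,0,0,0,0,0],[-0.03,0,0.04,0,0,0],[0,0,0.05,0,0,0],[0,0,0,0,0,0],[0,0,0,0,0,0]]
  ]
}}

```text
time_s: 17.08
ee_pos: [0.3912, -0.3085, 0.1873]
eef_rot: [2.235, 1.57, -0.604]
force: [-0.4, 0.7, 0.5]
grip_width: 0.0745
```

```bash
python3 st.py; python3 - <<'E'
from h import *
c,W,o=grab("wrist","w8");np.savez("w8.npz",W=W);grab("scene","s8");t=cv2.imread("pics/s8.png");cv2.imwrite("pics/s8c.png",cv2.resize(t[195:295,240:350],None,fx=5.5,fy=5.5,interpolation=cv2.INTER_CUBIC))
E
```

```text
17.075 [ 0.3912 -0.3085  0.1873] H -162.66 tilt [ 0.0007 -0.0005] F [-0.4  0.7  0.5] M [0.01 0.19 0.03] w 0.0745 q [-42.5  11.5  96.8   0.   71.7  30.2]
tool delta [ 0.      0.0008 -0.0883] turn x -0.26
```

View pics/w8.png

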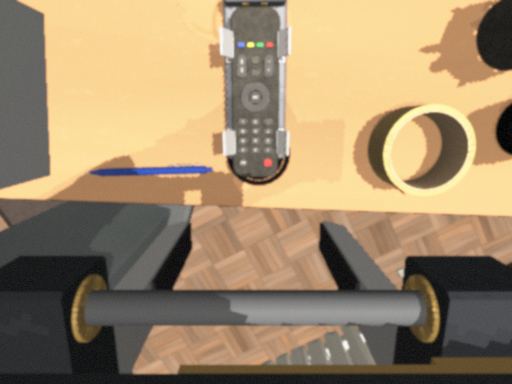

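View pics/s8c.png

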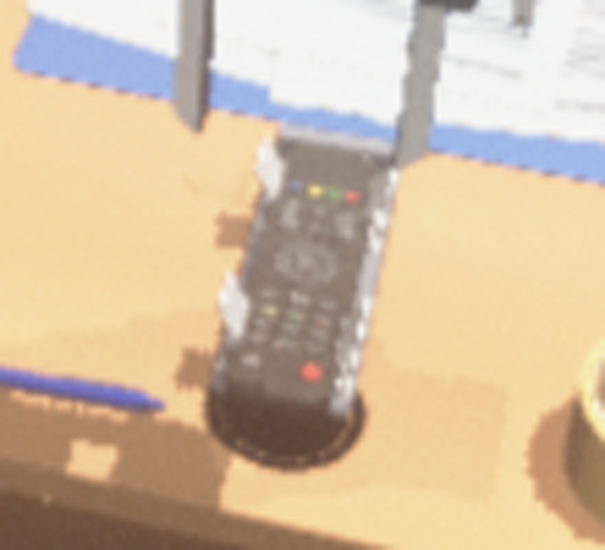

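Call:
{"api": "step_arm", "payload": {
  "motion": [
    [[0,0,-0.03,0,0,0],[0,0,0,0,0,0],[0,0,0,0,0,0]]
  ]
}}

```text
time_s: 17.55
ee_pos: [0.4195, -0.2992, 0.1863]
eef_rot: [-0.832, 1.57, 2.614]
force: [-0.0, 0.2, -0.3]
grip_width: 0.075
```

```bash
python3 - <<'E'
from h import *
c,W,o=grab("wrist","w9");np.savez("w9.npz",W=W);t=cv2.imread("pics/w9.png");print(o["time_s"],o["ee_pos"])
a=t[20:120,205:310];b=t[120:220,205:310]
cv2.imwrite("pics/w9c.png",np.hstack([cv2.resize(x,None,fx=3.75,fy=5,interpolation=cv2.INTER_CUBIC) for x in(a,b)]))
E
```

```text
17.55 [ 0.41948211 -0.29920843  0.18634605]
```

View pics/w9c.png

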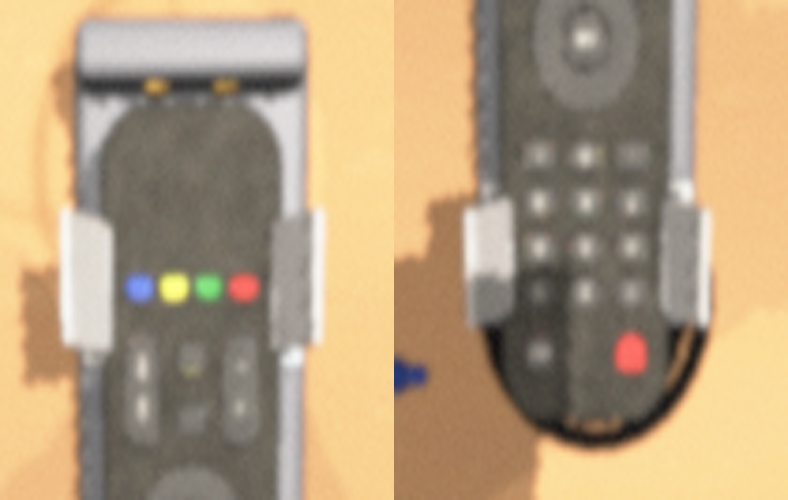

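```bash
python3 - <<'E'
from h import *
c=camera("wrist");W=np.load("w9.npz")["W"]
A=lambda u,v:(205+u/3.75-.4,20+v/5-.4)
B=lambda u,v:(205+(u-394)/3.75-.4,120+v/5-.4)
g=lambda p,z:onplane(c,W,*p,z)
rl,rr=g(A(69,278),.049),g(A(318,278),.049);fl,fr=g(B(471,262),.049),g(B(706,262),.049)
wl,wr=g(A(80,80),.028),g(A(303,80),.028)
print("rear w",np.linalg.norm(rl-rr),"front w",np.linalg.norm(fl-fr),"wall",np.linalg.norm(wl-wr))
O=(rl+rr+fl+fr)[:2]/4;d=((fl+fr)-(rl+rr))[:2]/2;print("origin",O,"sp",np.linalg.norm(d),"H",np.degrees(np.arctan2(d[1],d[0])));u=d/np.linalg.norm(d);n=np.array([-u[1],u[0]])
re=g(A(190,97),.028);fe=g(B(585,425),.028)
for nm,p in(("wall",(wl+wr)/2),("rem rear",re),("rem front",fe),("red key @top",g(B(630,353),.033)),("col keys",g(A(191,288),.033))): print(nm,(p[:2]-O)@u,(p[:2]-O)@n)
E
```

```text
rear w 0.06107962355725492 front w 0.06176264031371689 wall 0.05680085265727598
origin [ 0.47662989 -0.28336021] sp 0.09005782184990113 H -162.41422743336116
wall -0.08321677974446606 -0.00034392043254529017
rem rear -0.08022729538812909 -0.0007344444998142812
rem front 0.0840666741461415 -0.0010384094289010676
red key @top 0.06707841063361147 0.011613343217539873
col keys -0.04509432615911751 -0.0006014671976369897
```

```bash
python3 - <<'E'
from h import *
print(ticket.hand_in())
E
```

```text
the job is handed in; nothing more can be done
None
```

The remote is in its charging cradle, keys up, with the coloured-key end against the contact wall, and the job is handed in at about 17.6 s. I gripped it at its middle, turned it about 167° in the air, and pushed it level down through the clips.

- **Pushing in:** resistance peaked at about 21 N and then dropped. I stopped on firm floor contact at about 29 N, with the tool 17.1 mm above the desk. That matches the 14 mm floor plus my 3.2 mm grip height, so it lies on the bottom.
- **Final wrist picture:** all four clips lie over the remote's edges. The clip tops are 61 to 62 mm apart, which is their rest width. The remote's axis is within about 1 mm of the cradle's, and the gap at the contact wall is about 3 mm of the nominal 3.5 mm.
- **Hand clear:** the gripper was open and well above everything at hand-in. The pen and the tape roll look unmoved in the last pictures; the mug and the eraser were out of view there, but I did not touch them.

**Measurements that disagreed:**
- Before the grasp, the top and wrist cameras put the remote's centre about 4 mm apart along its length. I used the wrist value.
- While pushing in I measured the wall gap at 5 to 6 mm, so I moved the remote about 1.5 mm, then another 1 mm, towards the wall.
- The clip joint angles could not be read directly; I judged them from the pictures only.

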